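# Uncover the potato pot and hold the warmer drawer open

### The job

Take the lid off the potato pot and set it down gently, knob up, on the serving tray. Then pull the warmer's self-closing drawer out until the fin on its side lines up with the mark on the rail, and keep it there so that a helper can load it: finish while still holding the drawer, without letting go. Leave the pot, the tray and everything else where they stand.

Things in the scene. Friction and masses are not known exactly. Their poses are not given: they have to be found in the camera images.
- pot: Open round aluminium pot, 160 mm across, 85 mm high, with a small bail handle on each of its +x and -x sides (to 106 mm from the axis, 62 mm up); two foil-wrapped potatoes lie in it. It stands to the robot's left or right, with the tray on the other side. Origin: centre of its underside; z up.
- lid: Loose round aluminium lid, on the pot at the start, 0.25 kg. Cover plate 170 mm across on the pot's rim; under it a locating disc, 140 mm across, 6 mm deep, sits in the mouth with 6 mm play all round. Central upright black knob, 26 mm diameter, 34 mm high. Origin: centre of the disc's underside (79 mm above the table on the pot); plate top at z = 10 mm, knob z = 10 to 44 mm; z up.
- lid_knob (a point): On the knob's axis, 24 mm above the lid's top plate and 10 mm below the knob's top: a good height for the TCP.
- tray: Flat orange plastic serving tray, 300 mm (its x) by 230 mm (its y), 4 mm thick with a lip 5 mm wide rising 6 mm above the tray's floor; empty, loose, 0.6 kg. Origin: centre of its underside, so its floor is at z = 4 mm.
- warmer_front (a point): Middle of the upper front edge of the fixed steel food warmer, 150 mm above the table. The warmer is 280 deep (x), 240 wide (y), 150 mm high; its x axis points away from the robot into the warmer, turned a little; the drawer is in its front, which faces -x. Along its +y side a low rail (30 mm wide, centred at y = 105 mm, its top 30 mm above the table) runs out 152 mm in front.
- drawer (a joint): How far the drawer is out, in m: 0 closed, 0.16 at its stop; it slides along the warmer's -x. A spring pulls it shut all the time: about 4 N when closed plus 0.5 N for each cm, some 8 to 11 N at the mark; let go, it closes. The mark lies 0.07 to 0.12 m out.
- drawer_handle (a point): Centre of the drawer's handle bar: black, parallel to the warmer's y, 130 mm long, 12 mm thick (x), 16 mm high, its centre 120 mm above the table, 30 mm below the warmer's top. 49 mm free between bar and drawer front; a 12 mm post at each end, 106 mm free between them. Can be pinched or hooked from above. Axes as the warmer's.
- drawer_fin (a point): Top outer end of the upright fin on the +y side of the drawer front: a black blade 6 mm thick (x), 17 mm wide (y), 75 mm high, its top 165 mm above the table. The point is in the middle of its thickness and moves with the drawer.
- mark: Upright black blade on the warmer's rail, 6 mm thick (x), 16 mm wide (y), 135 mm high, on a small foot; fixed, at a different distance each time. Origin: middle of its thickness at its top inner edge, 165 mm above the table; axes as the warmer's. With the drawer at the mark the fin stands 3 mm beside it and the fin's point has x = 0 in this frame.
- mug: White mug, 76 mm across (plus its handle), 70 mm high, between the robot and the warmer; bystander. Origin: centre of its underside.
- shaker: Small glass salt shaker, 40 mm across, 75 mm high, on the table beside the warmer; bystander. Origin: centre of its underside.
- plate: Small blue plate, 120 mm across, 18 mm high, on the table beside the warmer; bystander. Origin: centre of its underside.
Not all that is in view belongs to the job. What is shaped like the lid but orange or turquoise is not meant.

How it is judged:
On the way, in this order (a step that is already met when the one before it is completed fails the run):
1. the lid is lowered to the tray while still held in the gripper (x of lid in the frame of tray between -0.08 and 0.08 m and y of lid in the frame of tray between -0.045 and 0.045 m and z of lid in the frame of tray below 0.029 m and contact force between the fingers and lid above 0.5 N), for 0.05 s.
2. the lid lies released, knob up, on the tray (x of lid in the frame of tray between -0.08 and 0.08 m and y of lid in the frame of tray between -0.045 and 0.045 m and z of lid in the frame of tray below 0.012 m and angle between lid's own z axis and vertical below 0.12 rad and contact force between the fingers and lid below 0.1 N and linear speed of lid below 0.03 m/s and contact force between lid and tray above 0.8 N), for 0.2 s.
3. the drawer is held out at the mark by the gripper (x of drawer_fin in the frame of mark between -0.008 and 0.008 m and contact force between the fingers and drawer above 4 N and velocity of joint drawer between -0.02 and 0.02 m/s), for 0.3 s.
At the end, for the whole second after the job is handed in: The gripper still holds the drawer against its spring (at least 4 N), fin within 8 mm of the mark and still; the lid lies flat, knob up, released and at rest on the tray, its centre within 80 mm (tray's x) and 45 mm (tray's y) of the tray's centre (all of step 2 and all of step 3); the arm keeps its last pose, push and grip.
It fails at once if the pot or the tray is moved by more than 40 mm (distance of any of pot, tray from where it was at the start of the episode above 0.04 m).
It fails at once if the mug, shaker or plate is moved by more than 30 mm (distance of any of mug, shaker, plate from where it was at the start of the episode above 0.03 m).
It also fails if it takes over 64 s, if anything falls off the work surface, if the arm or the gripper's body presses on something with over 40 N, if the wrist force passes 120 N, or if a joint passes its speed limit or range.

### The arm

A 6-joint arm with a two-finger parallel gripper is mounted at the origin on the work surface. World frame = base frame: x ahead of the robot, y to its left, z up, the work surface at z = 0. Lengths are in m, angles in rad, forces in N, time in s.
With the tool pointing down it reaches from about 0.275 to 0.825 m from the base axis. Payload 4.9 kg.
Tool frame: the origin (TCP) lies between the finger pads, 19 mm behind the fingertips; this is the grasp point; z points along the fingers, y is the line along which they close (so a half turn about z gives the same grasp; the last joint's range is limited). The gripper opens to 85 mm and grips with 20 to 120 N. Pads are 22 mm wide; open, the fingers measure 114 mm over their backs; the gripper's body (76 mm by 85 mm) begins 54 mm behind the grasp point. The pads swing forward as they close: fully open they stand 13 mm farther back than shut.
Start: joints at [1.171, 0.326, -0.193, 1.052, 0, 1.437], TCP at [0.144, 0.531, 0.25] pointing down, gripper open.
Joint ranges: [-2.65, 2.65], [-0.97, 1.79], [-1.3, 1.35], [-1.93, 2.1], [-1.47, 1.37], [-3.14, 3.14]. Speed limits (rad/s): [2.57, 2.57, 3.14, 3.14, 3.14, 3.14].

### API

Orientations are given as a unit quaternion [w, x, y, z].
In Python, from cell import bot gives the robot as it stands. Calls block until the motion is done:
- bot.move_pose(position, orientation): joint-space move of the TCP to a pose.
- bot.move_linear(position, speed=0.15, rotation=None, until_force=None): straight line of the TCP; rotation=None keeps the orientation; speed is the mean speed in m/s. With until_force (N) it stops when the force on the tool has changed by that much, and returns True; else False.
- bot.goto_joints(angles): joint-space move.
- bot.set_gripper(opening, grasp_force=None): opening from 0.0 (shut) to 1.0 (fully open); grasp_force is the grip in N (None keeps the last); returns when the fingers have stopped.
- bot.wait(seconds).
- bot.solve_ik(position, orientation): joint angles nearest the present ones, or None.
- bot.camera(name): name is "scene" or "top"; returns the picture (400x640x3 uint8, red, green, blue); there is no depth.
- bot.calibration(name): a dict with "mtx" (3x3 intrinsics, pixels), "extrinsics" (4x4, takes a point from world to camera coordinates). Camera axes: x right, y down, z forward; pixel columns grow to the right and rows downward; lengths in m; the calibration is good to about 2 mm. A picture is of the moment at which its call begins. calibration takes no time and is no camera call.
A pose or a line that the arm cannot do raises bot.PlanningError and nothing moves.
- bot.close_job(): hands the job in; it is judged then, once.
Trained networks look in the newest picture that a camera, given by its name, has taken for a name from the list of things; names that differ only in an ending like _2 or _b are one class to them, and where a whole thing is asked for, a point or a joint stands for the part that bears it (a point fixed in the world has none). Each returns a list of dicts, best first, with "confidence" (0 to 1); they miss things now and then, are a little off and sometimes report something else, mostly with a low value. They report only what shows in the picture. A call takes as long as a camera call. They do not tell look-alikes from the thing itself.
- bot.search_frame(camera, thing): "bbox" ([left, top, width, height] in pixels, round what is visible of it).
Readings, each from a call of its own:
- bot.read_clock(): time.
- bot.read_joint_positions(): joint angles.
- bot.read_joint_vel(): joint speeds.
- bot.read_joint_efforts(): joint torques, N m.
- bot.read_position(): TCP position.
- bot.read_tool_rot(): TCP orientation.
- bot.read_ft_force(): force on the tool from outside, world axes, zero at the start.
- bot.read_moment(): the same for the moment, N m.
- bot.read_gripper_width(): opening from 0.0 (shut) to 1.0 (fully open).
- bot.read_finger_force(): force on a finger pad.
Only numpy, scipy, OpenCV 4.12 (cv2) and the standard library are available. Lean on these libraries where they do the work, as an engineer would, in place of code of your own. Each camera call takes 0.05 s, during which the arm holds its last target. There are 200 camera calls.

## Working session

There is one attempt and no reset: what is moved stays moved. The work goes in short steps, each a Python script; the robot and the scene stay as the last script left them, time stands still between calls to the robot, and variables do not carry over. Pictures are saved under pics/ and viewed, at most 10 in all, crops included, and the job is handed in when it is done.

```bash
ls; mkdir -p pics
python3 - <<'E'
from cell import bot
import cv2, numpy as np
np.set_printoptions(precision=4,suppress=True)
for c in ("scene","top"):
    cv2.imwrite(f"pics/{c}0.png",bot.camera(c)[:,:,::-1])
    k=bot.calibration(c); print(c,k["mtx"].tolist(),k["extrinsics"])
    for t in ["pot","lid","lid_knob","tray","drawer_handle","drawer_fin","mark","mug","shaker","plate","warmer_front"]:
        try: print(t,[(np.round(d["bbox"]).tolist(),round(d["confidence"],2)) for d in bot.search_frame(c,t)][:3])
        except Exception as e: print(t,e)
print(bot.read_clock(),bot.read_tool_rot(),bot.read_position())
E
```

```text
pics
scene [[391.24463790656563, 0.0, 317.95093699703534], [0.0, 391.24463790656563, 200.65273890804173], [0.0, 0.0, 1.0]] [[-0.3906  0.9204 -0.0191  0.114 ]
 [ 0.5466  0.2151 -0.8093 -0.2022]
 [-0.7408 -0.3265 -0.5871  1.5576]
 [ 0.      0.      0.      1.    ]]
pot [([382.0, 234.0, 64.0, 41.0], 0.96)]
lid [([430.0, 194.0, 54.0, 34.0], 0.96), ([361.0, 184.0, 54.0, 29.0], 0.72), ([459.0, 244.0, 70.0, 44.0], 0.7)]
lid_knob [([384.0, 207.0, 62.0, 48.0], 0.9), ([458.0, 244.0, 71.0, 46.0], 0.87), ([427.0, 195.0, 63.0, 30.0], 0.85)]
tray [([153.0, 158.0, 106.0, 55.0], 0.87), ([290.0, 181.0, 26.0, 33.0], 0.45)]
drawer_handle [([219.0, 210.0, 53.0, 21.0], 0.72)]
drawer_fin []
mark [([283.0, 204.0, 14.0, 45.0], 0.63)]
mug [([290.0, 180.0, 27.0, 32.0], 0.58)]
shaker [([144.0, 221.0, 21.0, 29.0], 0.83)]
plate [([339.0, 290.0, 56.0, 43.0], 0.88), ([216.0, 210.0, 56.0, 23.0], 0.38)]
warmer_front [([112.0, 205.0, 189.0, 167.0], 0.8), ([282.0, 205.0, 13.0, 41.0], 0.33)]
top [[516.6948931396097, 0.0, 315.9790048608643], [0.0, 516.6948931396097, 192.3428456578151], [0.0, 0.0, 1.0]] [[-0.0048 -1.      0.0013  0.0885]
 [-0.9962  0.0046 -0.0866  0.5107]
 [ 0.0865 -0.0017 -0.9962  1.7972]
 [ 0.      0.      0.      1.    ]]
pot []
lid [([187.0, 241.0, 48.0, 50.0], 0.87), ([155.0, 184.0, 49.0, 49.0], 0.82), ([170.0, 124.0, 45.0, 45.0], 0.71)]
lid_knob [([251.0, 238.0, 51.0, 49.0], 0.78), ([156.0, 182.0, 50.0, 47.0], 0.75), ([170.0, 123.0, 46.0, 48.0], 0.62)]
tray [([403.0, 173.0, 73.0, 86.0], 0.96)]
drawer_handle [([324.0, 128.0, 55.0, 28.0], 0.6), ([312.0, 44.0, 81.0, 134.0], 0.21)]
drawer_fin [([324.0, 130.0, 56.0, 26.0], 0.98)]
mark []
mug [([331.0, 214.0, 28.0, 29.0], 0.57)]
shaker [([421.0, 120.0, 16.0, 17.0], 0.51)]
plate [([239.0, 116.0, 31.0, 32.0], 0.79)]
warmer_front [([314.0, 46.0, 78.0, 132.0], 0.57), ([236.0, 116.0, 35.0, 32.0], 0.4)]
1.2 [0.     0.1325 0.9912 0.    ] [0.1445 0.5307 0.25  ]
```

Run:
```python
import cv2
i=cv2.imread("pics/top0.png")[40:300,130:490]
cv2.imwrite("pics/top0z.png",cv2.resize(i,None,fx=2.2,fy=2.2,interpolation=cv2.INTER_CUBIC))
i=cv2.imread("pics/scene0.png")[130:380,100:540]
cv2.imwrite("pics/scene0z.png",cv2.resize(i,None,fx=1.8,fy=1.8,interpolation=cv2.INTER_CUBIC))
```

```text
(no output)
```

View pics/top0z.png

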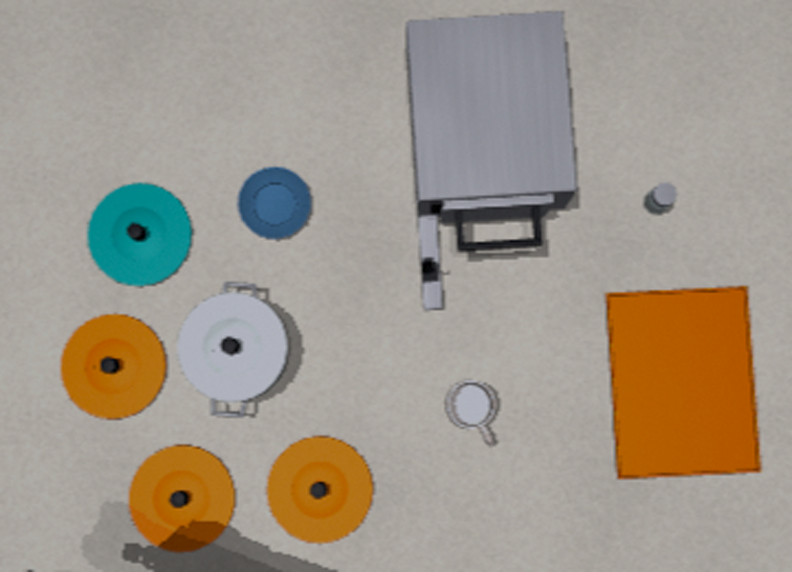

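View pics/scene0z.png

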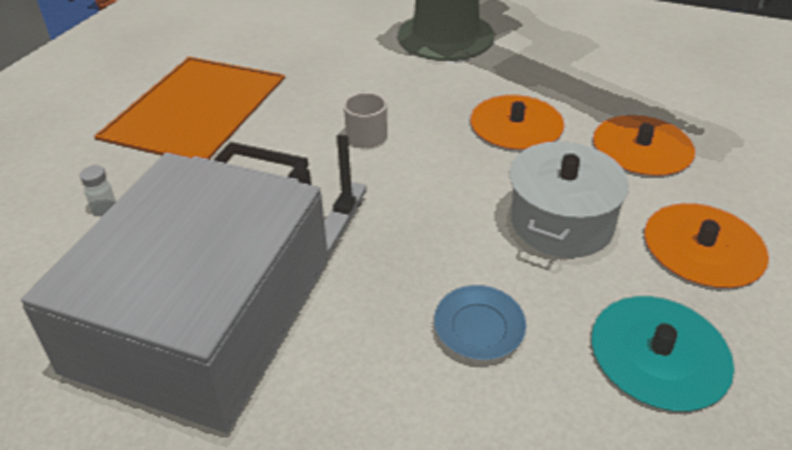

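The top view (2.2x crop) shows the silver lid's knob at (232,347), the tray with corners at about (607,295) to (760,470), the handle bar from (457,248) to (543,242), the fin at about (436,208), and the mark at about (430,268). The scene view confirms which lid is silver and on the pot. Next I'll measure these precisely.

```bash
cat > h.py <<'E'
import numpy as np, cv2
from cell import bot
np.set_printoptions(precision=4,suppress=True)
def ray(c,u,v,z):
    k=bot.calibration(c);K=k["mtx"];E=np.array(k["extrinsics"]);R,t=E[:3,:3],E[:3,3]
    o=-R.T@t;d=R.T@np.linalg.inv(K)@[u,v,1];return o+d*(z-o[2])/d[2]
def proj(c,p):
    k=bot.calibration(c);E=np.array(k["extrinsics"]);q=k["mtx"]@(E[:3,:3]@np.array(p)+E[:3,3]);return q[:2]/q[2]
E
python3 - <<'E'
from h import *
im=cv2.imread("pics/top0.png");hsv=cv2.cvtColor(im,cv2.COLOR_BGR2HSV)
def comp(m,x0,y0,x1,y1):
    M=np.zeros(m.shape,np.uint8);M[y0:y1,x0:x1]=m[y0:y1,x0:x1]
    n,l,s,c=cv2.connectedComponentsWithStats(M);i=1+np.argmax(s[1:,4]);return (l==i),s[i],c[i]
org=((hsv[...,1]>150)&(hsv[...,0]<20)).astype(np.uint8)
m,s,c=comp(org,390,150,490,280)
r=cv2.minAreaRect(np.argwhere(m)[:,::-1].astype(np.float32));box=cv2.boxPoints(r)
P=np.array([ray("top",*b,0.008) for b in box]);print("tray",P[:,:2].tolist(),P.mean(0))
blk=(im.max(2)<60).astype(np.uint8)
m,s,c=comp(blk,220,185,250,210);print("knob",s,c,ray("top",*c,0.118))
m,s,c=comp(blk,334,132,382,160)
print("handle",s,c)
for col in range(s[0],s[0]+s[2]):
    rr=np.where(m[:,col])[0]; print(col,rr.min(),rr.max(),len(rr),end="; ")
m,s,c=comp(blk,318,150,332,175);print("\nmark",s,c)
m,s,c=comp(blk,322,126,334,142);print("fin",s,c)
g=cv2.cvtColor(im,cv2.COLOR_BGR2GRAY)
a=cv2.resize(im[120:185,312:396],None,fx=9,fy=9,interpolation=cv2.INTER_NEAREST);cv2.imwrite("pics/wz.png",a)
sc=cv2.imread("pics/scene0.png")
a=cv2.resize(sc[196:261,205:315],None,fx=7,fy=7,interpolation=cv2.INTER_NEAREST);cv2.imwrite("pics/sz.png",a)
E
```

```text
tray [[0.5798032026645675, -0.2311484188195046], [0.5935931073836155, -0.462580381389362], [0.29283035451381506, -0.4724500361914345], [0.27949112066966836, -0.24427622026634316]] [ 0.4364 -0.3526  0.008 ]
knob [231 194   8   7  43] [234.4186 196.6977] [0.4895 0.3581 0.118 ]
handle [334 133  48  21 427] [356.63   141.5597]
334 136 140 5; 335 136 140 5; 336 136 140 5; 337 135 142 8; 338 135 152 18; 339 135 153 19; 340 135 153 12; 341 135 153 10; 342 135 153 10; 343 135 153 9; 344 135 153 9; 345 135 153 9; 346 135 153 9; 347 135 152 8; 348 135 152 8; 349 135 152 8; 350 135 152 8; 351 135 152 8; 352 134 152 9; 353 134 152 9; 354 134 152 9; 355 134 152 9; 356 134 152 8; 357 134 152 8; 358 134 152 8; 359 134 152 9; 360 134 152 9; 361 134 152 9; 362 134 152 9; 363 134 151 8; 364 134 151 8; 365 134 151 8; 366 134 151 8; 367 134 151 8; 368 133 151 9; 369 133 151 9; 370 133 151 9; 371 133 151 9; 372 133 151 11; 373 133 151 19; 374 133 151 19; 375 133 151 19; 376 133 137 5; 377 133 137 5; 378 133 135 3; 379 133 134 2; 380 133 134 2; 381 133 134 2; 
mark [322 158   7  10  57] [324.7544 162.4737]
fin [322 131  12  10  72] [327.375  134.5833]
```

View pics/wz.png

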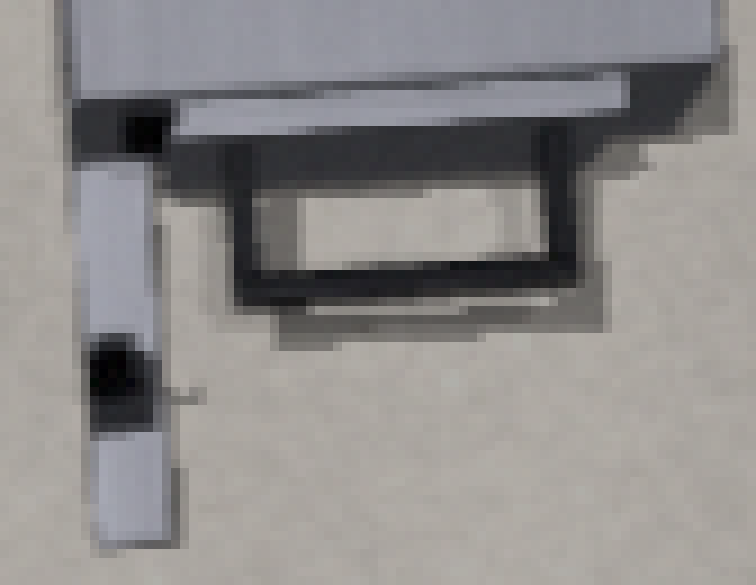

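View pics/sz.png

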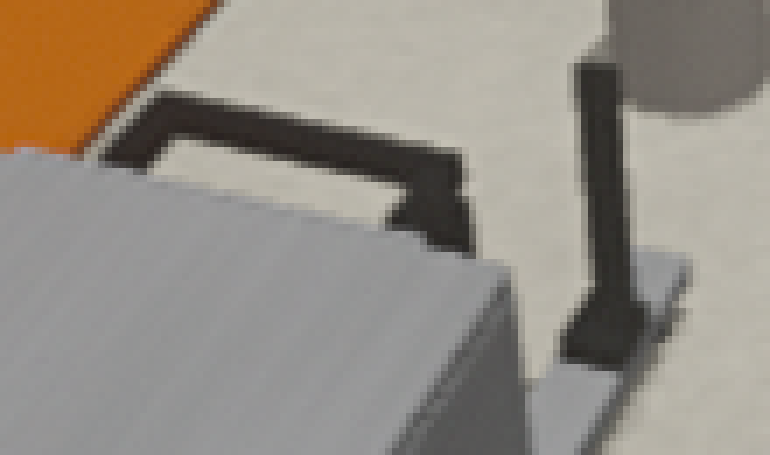

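The top crop shows the handle bar centred at about pixel (356.7,150.2). The fin's top edge is near row 132 and the mark's near row 158, so the drawer has about 83 mm to travel. In the scene crop the mark's top is at about (290,205), and the fin just shows above the warmer at about (265,226). Next: cross-check the positions and pick up the lid.

```bash
cat >> h.py <<'E'
def q(yaw): # tool down, closing along world direction yaw
    f=np.pi/4+yaw/2; return [0,float(np.cos(f)),float(np.sin(f)),0]
E
python3 - <<'E'
from h import *
p=ray("top",234.4,196.7,0.112);print("knob",p,proj("scene",[p[0],p[1],.106]),"seen ~416.7,222.8")
h=ray("top",356.7,150.2,0.128);print("handle",h)
for n,e in (("bar L",(339,150.4)),("bar R",(375,148.6)),("mark",(324.4,158.6)),("fin",(328,132.9))): print(n,ray("top",*e,.128 if "bar" in n else .165))
K=[float(p[0]),float(p[1]),0.113]
for y in (np.pi/2-.27,np.pi/2,.0,0.06,-3.08):
    print(y,[bot.solve_ik(P,q(y)) is not None for P in (K,[.436,-.353,.04],[.436,-.353,.3])], bot.solve_ik([h[0],h[1],.122],q(y)))
Y=np.pi/2-.27
bot.set_gripper(1.0,40)
bot.move_pose([K[0],K[1],.25],q(Y))
print(bot.move_linear(K,speed=.1,until_force=8),bot.read_position())
bot.set_gripper(0.0,40)
print("grip",bot.read_gripper_width(),bot.read_finger_force(),bot.read_ft_force())
bot.move_linear([K[0],K[1],.30],speed=.12)
print("grip",bot.read_gripper_width(),bot.read_finger_force(),bot.read_ft_force(),bot.read_clock())
cv2.imwrite("pics/lift.png",bot.camera("scene")[130:380,280:600,::-1])
E
```

```text
knob [0.49   0.3591 0.112 ] [414.7073 222.6652] seen ~416.7,222.8
handle [ 0.6426 -0.0503  0.128 ]
bar L [0.6422 0.0088 0.128 ]
bar R [ 0.6477 -0.1115  0.128 ]
mark [0.6091 0.0584 0.165 ]
fin [0.694  0.0461 0.165 ]
1.3007963267948965 [True, True, True] [-0.1926  0.6001 -0.097   0.8737  0.      0.0774]
1.5707963267948966 [True, True, True] [-0.1926  0.6001 -0.097   0.8737  0.     -0.1926]
0.0 [True, True, True] [-0.1926  0.6001 -0.097   0.8737  0.      1.3782]
0.06 [True, True, True] [-0.1926  0.6001 -0.097   0.8737  0.      1.3182]
-3.08 [True, True, True] [-0.1926  0.6001 -0.097   0.8737  0.     -1.825 ]
False [0.4904 0.3593 0.1137]
grip 0.2910614563313716 39.184754490852356 [-0.3871  0.8676  2.0753]
grip 0.289824730220281 39.344921708106995 [-0.3276 -0.7715 -2.9796] 6.6583
```

View pics/lift.png

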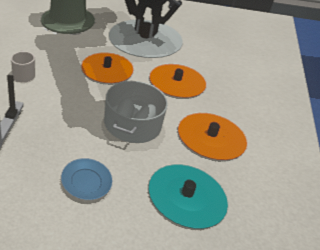

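The lid hangs level in the gripper above the open pot, which hasn't moved. Next I carry it to the tray.

Run:
```python
from h import *
Y=np.pi/2-.27
T=[.436,-.353]
bot.move_pose(T+[.22],q(Y-1.2))
bot.move_linear(T+[.060],speed=.12)
print(bot.move_linear(T+[.0365],speed=.02,until_force=3),bot.read_position(),bot.read_ft_force(),bot.read_finger_force())
bot.wait(.2)
bot.set_gripper(1.0); bot.wait(.4)
bot.move_linear(T+[.22],speed=.15)
print(bot.read_clock())
H=[.6426-.0,-.0503]
bot.set_gripper(.5)
bot.move_pose(H+[.23],q(.055))
top=bot.camera("top"); sc=bot.camera("scene")
cv2.imwrite("pics/placed.png",np.hstack([cv2.resize(top[100:290,300:490,::-1],None,fx=2,fy=2),cv2.resize(sc[130:320,120:320,::-1],None,fx=2,fy=2)]))
```

```text
True [ 0.4359 -0.3529  0.0383] [-0.2569  0.3696  5.2955] 40.16161322593689
14.3083
```

View pics/placed.png

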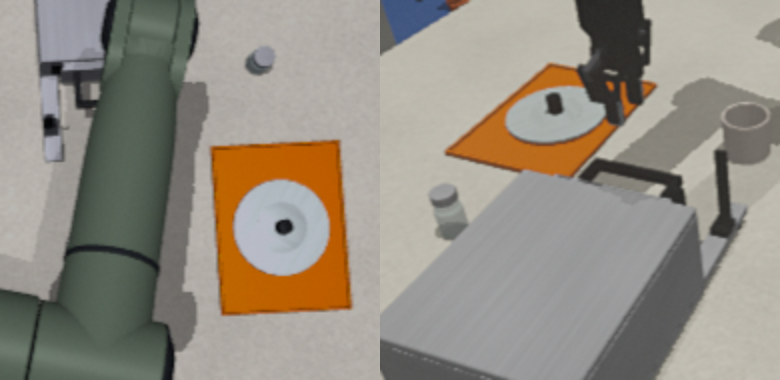

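The lid lies centred on the tray, knob up: in the left panel it is at (283,227) and the tray spans (211,145) to (350,312). Now the drawer.

Run:
```python
from h import *
h=np.array([.6426,-.0503]);yaw=.05
ex=np.array([np.cos(yaw),np.sin(yaw)]);ey=np.array([-ex[1],ex[0]])
for s,seen in ((-1,(227.9,209.1)),(1,(271,217.7))):
    p=h-.006*ex+s*.065*ey; print(proj("scene",[*p,.128]),seen,ray("scene",*seen,.128))
bot.move_linear([*h,.16],speed=.12)
print(bot.move_linear([*h,.123],speed=.04,until_force=6),bot.read_position())
bot.set_gripper(0.0,60)
print("grip",bot.read_gripper_width(),bot.read_finger_force(),bot.read_ft_force())
p0=np.array(bot.read_position())
bot.move_linear([*(p0[:2]-.065*ex),p0[2]],speed=.05)
print(bot.read_position(),bot.read_gripper_width(),bot.read_finger_force(),bot.read_ft_force(),bot.read_clock())
t=bot.camera("top");s=bot.camera("scene")
for c in("top","scene"):
  for n in("mark","drawer_fin"): print(c,n,[(d["bbox"],round(d["confidence"],2)) for d in bot.search_frame(c,n)][:2])
cv2.imwrite("pics/t1.png",t[:,:,::-1]);cv2.imwrite("pics/s1.png",s[:,:,::-1])
cv2.imwrite("pics/pull.png",np.hstack([cv2.resize(a[...,::-1],(390,420),interpolation=cv2.INTER_NEAREST) for a in (t[125:181,310:362],s[190:260,250:315])]))
```

```text
[226.439 207.803] (227.9, 209.1) [ 0.6433 -0.1086  0.128 ]
[270.3658 217.5268] (271, 217.7) [0.6334 0.0162 0.128 ]
False [ 0.6429 -0.0503  0.1233]
grip 0.12866972728031756 61.12519383430481 [-4.5117 -0.1756  6.0185]
[ 0.5794 -0.0541  0.1235] 0.12634275949711943 59.70486044883728 [ 6.6572 -1.0664 -4.724 ] 19.9333
top mark []
top drawer_fin [([327.6, 129.2, 52.2, 43.5], 0.84)]
scene mark [([282.2, 205.1, 14.6, 45.2], 0.71), ([154.3, 157.7, 92.0, 58.1], 0.66)]
scene drawer_fin [([214.8, 196.9, 68.3, 38.2], 0.93)]
```

View pics/pull.png

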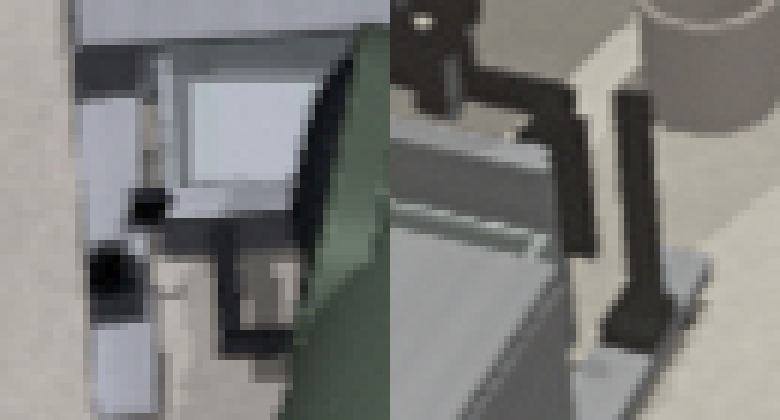

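The fin (left panel, top edge at row ~188) is still short of the mark (top edge at row ~245), by roughly 7.5 px or 22-24 mm. I'll get sub-pixel profiles.

Run:
```python
from h import *
t=cv2.imread("pics/t1.png",0)
print("top rows145-172 cols 318-336");print(t[145:172,318:336])
s=cv2.imread("pics/s1.png",0)
print("scene rows 200-236 step2, cols 332-");print(s[200:236:2,272-2:298])
for x in (.609,): 
    p=np.array([x,.058,.165]);print([proj(c,p+[d,0,0]) for c in("top","scene") for d in (0,.01)])
```

```text
top rows145-172 cols 318-336
[[175 160 160 170 170 169 167 166 166 168 133  85 101 123 142 135 115 158]
 [172 170 169 169 171 170 167 167 166 166 132  91 105 122 151 143 115 157]
 [174 171 169 169 170 171 167 167 166 165 136  96 116 131 151 144 115 157]
 [177 176 168 167 170 169 167 166 165 166 138  98 116 129 151 145 112 154]
 [174 176 159 157 170 169 167 166 164 155 129  93 107 108 149 151 109 139]
 [173 175 163 159 171 171 168 166 147 102  54  41  38  36 121 165 168 168]
 [173 172 157 156 169 169 165 166 146  93  36  36  32  27  68 138 167 165]
 [172 170 148 149 171 169 167 166 145  84   6   5   5   5  94 151 171 172]
 [175 172 149 150 169 169 167 164 129  57   8   5   6  25 127 169 167 164]
 [175 175 148 148 169 168 165 154 115  55  29  23  20  37  49  51  50  51]
 [173 175 146 145 170 169 167 154 119  86  88  72  59  56  51  54  55  56]
 [171 173 144 144 166 162 157 145 134 140 147 120  93  84  57  54  54  52]
 [173 170 142 125 120  84  69  68  88 138 168 134  88  79  54  54  51  53]
 [173 173 150 115  77  36  40  38  75 128 157 134  95  85  66  59  59  60]
 [174 174 151  93  34
[... 2514 characters left out ...]
 81  82  82  86  85  86  89  77  50  42  44  42  37  48 123 164 173 174
  137  53  40  44  45  42  90 153 171 168]
 [156 158 148 120 100  97  92  81  59  41  42  40  39  49 117 163 173 173
  139  61  42  44  43  38  67 146 171 169]
 [ 94  92  98 130 166 153 105  91  69  42  39  41  39  39  89 150 174 174
  146  81  42  43  45  41  58 146 172 170]
 [142 123 140 161 135  97  94  91  77  58  69  73  55  55 108 154 170 172
  147  85  43  43  45  40  54 132 158 154]
 [156 154 153 154 152 153 149 122  84  91 151 174 170 165 166 167 167 170
  158 108  46  43  43  42  48 110 149 156]]
[array([324.5154, 158.627 ]), array([324.4964, 155.5919]), array([288.8588, 204.4601]), array([287.0855, 206.6635])]
```

Run:
```python
from h import *
yaw=.05;ex=np.array([np.cos(yaw),np.sin(yaw)])
p0=np.array(bot.read_position())
bot.move_linear([*(np.array([.5794,-.0541])-.0228*ex),p0[2]],speed=.04)
bot.wait(.5)
print(bot.read_position(),bot.read_gripper_width(),bot.read_finger_force(),bot.read_ft_force(),bot.read_clock())
t=bot.camera("top")[...,::-1];s=bot.camera("scene")[...,::-1]
print(cv2.cvtColor(t.copy(),cv2.COLOR_BGR2GRAY)[152:166,320:334])
cv2.imwrite("pics/pull2.png",np.hstack([cv2.resize(a,(390,420),interpolation=cv2.INTER_NEAREST) for a in (t[125:181,310:362],s[190:260,250:315])]))
# predicted aligned fin in scene: mark edge and fin outer edge tops
m=np.array([.609,.058,.165])
print([proj("scene",m+[0,d,0]) for d in (.016,0,-.003,-.020)])
```

```text
[ 0.5593 -0.0554  0.1235] 0.12695315573462115 59.60432946681976 [ 7.5474  0.4859 -5.7769] 21.3917
[[149 150 170 168 167 167 166 164 153 125 132 116 145 156]
 [151 151 169 168 167 165 165 164 164 141 136 122 147 162]
 [148 148 168 169 167 166 165 162 164 142 136 127 151 161]
 [147 145 171 170 167 166 164 160 155 131 125 116 142 151]
 [144 143 165 158 157 157 156 130  84  64  49  41  79 138]
 [143 125 119  86  69  67  88  82  50  38  39  39  53  86]
 [152 114  78  41  39  38  73  69   7   9   2   7  62 106]
 [151  93  31  10  10   4  25  21   9   3   4   9 117 162]
 [152  95   4   2   1   4  14  14   8  12  37  39  42  52]
 [163 111   9   2   5   6  20  22  28  40  97  96  54  55]
 [161 110   8   9   4   5  18  23  40  72 120 112  58  53]
 [162 109  12   9   8  10  21  28  48  81  90  74  57  55]
 [165 120  41  28  27  30  41  43  51  89 102  93  94  83]
 [178 136  58  42  44  41  42  43  50 104 118 138 170 153]]
[array([294.5509, 205.8469]), array([288.8588, 204.4601]), array([287.7982, 204.2017]), array([281.8275, 202.7471])]
```

View pics/pull2.png

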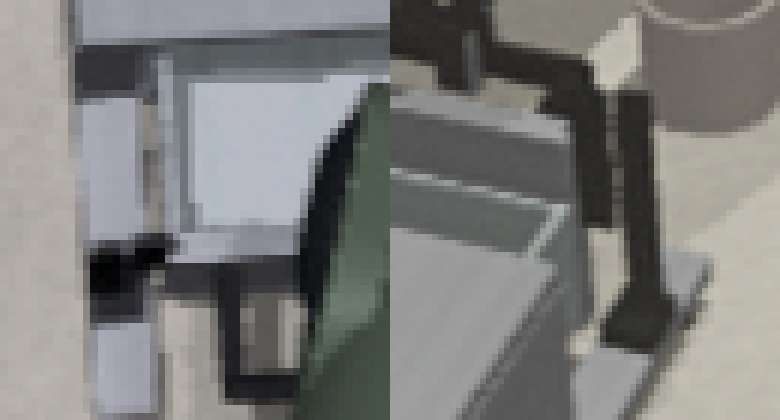

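The fin is now about 0.8 px (2.6 mm) short of the mark. That matches the readout, which shows the arm yielding 2.7 mm to the spring. One small correction, then hand in.

Run:
```python
from h import *
ex=np.array([np.cos(.05),np.sin(.05)])
bot.move_linear([*(np.array([.5794,-.0541])-.0256*ex),.1235],speed=.01)
bot.wait(.8)
print(bot.read_position(),bot.read_finger_force(),bot.read_ft_force(),bot.read_clock())
t=bot.camera("top")[...,::-1].copy()
print(cv2.cvtColor(t,cv2.COLOR_BGR2GRAY)[154:163,320:334])
```

```text
[ 0.5566 -0.0555  0.1235] 59.51504945755005 [ 7.0048 -0.1695 -5.8287] 22.725
[[148 146 169 168 167 166 165 163 165 141 137 128 149 161]
 [146 145 168 170 167 166 165 164 164 140 133 124 144 155]
 [144 142 164 159 156 154 155 153 154 133 124 114 102 120]
 [142 125 118  85  69  69  88  84  52  42  40  40  79 139]
 [150 115  77  38  39  38  76  77  49  33  29  29  43  84]
 [151  94  32  11   7   6  34  29   4  12   5   5  69 108]
 [153  93   8   6   3   4  12  17   7   6   1   7 116 160]
 [163 111   8   5   7   4  20  15   9  21  52  49  45  54]
 [162 110   4   4   5   1   8  19  25  64 120 111  53  53]]
```

The fin and mark edges now fall on the same rows, so they line up to within about 1 mm.

```bash
python3 -c "
from cell import bot
print(bot.close_job())"
```

```text
the job is handed in; nothing more can be done
None
```

I handed the job in with the lid lying knob up in the middle of the tray and the gripper holding the drawer with its fin within about 1 mm of the mark; the verdict was not shown to me.

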